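Hang the beaker on the air-drying peg and hold the purge valve open

TASK

Take the beaker from the slanted draining rest and put it upside down over the drying peg, so that its rim sits flat on the peg's collar, and let go of it. Then pull the valve's spring-return handle out until its bar is level with the index fin beside it and keep it there: the program finishes while the gripper still holds the handle at the fin. Leave the two vials and the rubber stopper where they are.

Things in the scene. Friction and masses are not known exactly. Their poses are not given: they have to be found in the camera images.
- beaker: translucent beaker, 54 mm across (42 mm clear inside), 70 mm tall, about 60 g, loose. Origin: outside centre of its closed bottom; +z runs along its axis to the open mouth. It starts in the draining rest, slanted 45 degrees, mouth down and towards the robot, bottom up and away; its middle is then about 87 mm above the worktop, and both flanks are free for fingers coming straight down.
- beaker_mouth (a point): centre of the beaker's open mouth, in the plane of the rim (70 mm from the bottom along the axis)
- rest: draining rest, fixed (elsewhere in each run): white base plate 130 x 70 x 8 mm with two bent steel wires (8 mm thick, 40 mm wide over both) under the beaker. Origin: centre of its underside, on the worktop. Seen from above the beaker's axis lies along its x, the beaker's bottom end towards +x (away from the robot).
- station: air-drying station, fixed (elsewhere in each run): aluminium plate 210 (x) x 270 (y) x 12 mm with a white upright drying peg on its right half and a grey valve block (92 mm tall, its brass stub to 106 mm) on its left half. Origin: centre of its underside, on the worktop; -x faces the robot, +y is left. The handle slides along its -x.
- peg_seat (a point): centre of the top of the drying peg's collar (white disc 72 mm across, top 70 mm above the worktop), where the inverted beaker's rim sits. The nozzle goes on upward: 45 mm tall, 30 mm across for the first 8 mm, tapering to 20 mm at 40 mm and 12 mm at the tip.
- valve_slide (a joint): how far the valve handle is pulled out of the valve block, towards the station's -x (m): 0 = home, 0.060 = end of travel. A spring draws it home: about 3 N at home, rising by 1.2 N per cm.
- pull_bar (a point): horizontal black bar of the U-shaped valve handle, 14 mm thick, 96 mm long, along the station's y, 70 mm above the worktop. This point: its middle; axes as the station's. Two 12 mm steel rods carry it 35 mm either side of the middle: 58 mm between them are free to pinch it from above, a finger before and one behind it; 65 mm free behind it when home, 50 mm below it.
- index_mark (a point): middle of the index fin, at the bar's height: thin upright dark steel fin (4 mm along the slide, top 80 mm above the worktop) on a clip on the fixed rail right of the handle, 54 mm right of the bar's middle. It stands 25 to 45 mm towards the station's -x from the bar's home place, differently in each run. Axes as the station's; fixed.
- vial_white: seed vial with white cap, 24 mm across, 62 mm tall, standing on the worktop; bystander. Origin: centre of its underside
- vial_red: seed vial with red cap, 24 mm across, 72 mm tall, standing on the worktop; bystander. Origin: centre of its underside
- stopper: tapered rubber stopper, 32 mm across, 28 mm tall, standing on the worktop; bystander. Origin: centre of its underside

How it is judged:
On the way, in this order (a step that is already met when the one before it is completed fails the run):
1. the beaker sits upside down on the peg's collar, let go (horizontal distance between beaker_mouth and peg_seat below 0.011 m and z of beaker_mouth in the frame of peg_seat between -0.004 and 0.004 m and angle between beaker's own z axis and vertical above 3.04 rad and contact force between the fingers and beaker below 0.1 N and linear speed of beaker below 0.02 m/s), for 0.3 s.
2. the valve handle is pulled out to the index fin (x of pull_bar in the frame of index_mark between -0.005 and 0.005 m and contact force between any of the fingers, the arm and valve_slide above 2 N), for 0.3 s.
At the end, for the whole second after the job is handed in: Beaker mouth down on the collar (mouth within 11 mm of its centre, rim within 4 mm of its top, upright within 6 degrees), still, not touched by the fingers. The robot holds the handle (over 2 N between them), at rest, the bar within 5 mm of the index fin along the slide (all of step 1 and all of step 2 and velocity of joint valve_slide between -0.01 and 0.01 m/s); the arm keeps its last pose, push and grip.
It fails at once if a vial or the rubber stopper is moved more than 25 mm or a vial tipped over (distance of any of vial_white, vial_red, stopper from where it was at the start of the episode above 0.025 m or angle between any of vial_white, vial_red's own z axis and vertical above 0.5 rad).
It also fails if it takes over 54 s, if anything falls off the work surface, if the arm or the gripper's body presses on something with over 40 N, if the wrist force passes 120 N, or if a joint passes its speed limit or range.

ROBOT

A 6-joint arm with a two-finger parallel gripper is mounted at the origin on the work surface; the furniture and walls round the work are solid. World frame = base frame: x ahead of the robot, y to its left, z up, the work surface at z = 0. Lengths are in m, angles in rad, forces in N, time in s.
With the tool pointing down it reaches from about 0.35 to 0.875 m from the base axis. Payload 4.2 kg.
Tool frame: the origin (TCP) lies midway between the tips of the shut fingers; the grasp point (between the pads) lies 19 mm behind it; z points along the fingers, x is the direction in which the jaws open and shut, and the axes are right-handed (so a half turn about z gives the same grasp; the last joint's range is limited). The gripper opens to 85 mm and grips with 20 to 120 N. Pads are 22 mm wide; open, the fingers measure 114 mm over their backs; the gripper's body (76 mm by 85 mm) begins 54 mm behind the grasp point. The pads swing forward as they close: fully open they stand 13 mm farther back than shut.
Start: joints at [-1.078, 0.385, 0.008, 0, -1.194, -0.259], TCP at [0.145, -0.608, 0.231] pointing down, gripper open.
Joint ranges: [-3.14, 3.14], [-1.21, 2.06], [-1.07, 1.41], [-3.16, 2.05], [-2.99, -0.16], [-3.1, 3.1]. Speed limits (rad/s): [2.79, 2.79, 3.14, 3.14, 3.14, 3.14].

INTERFACE

Orientations are given as a unit quaternion [w, x, y, z].
In Python, from bench import env, vision gives the robot as it stands. The module is installed in compiled form; this text tells all that it offers.
- The arm moves only by the tool step_arm, never from a script. Its argument "steps" is a list of rows, each an object of numbers: "claw": the gripper's target within -1 to 1 (fully open at 1, half-way at 0, shut at -1); "x", "y", "z": the shift along the tool's x, y, z in m; "rx", "ry", "rz": the turn, a rotation vector about the tool's x, y, z in rad. A call has 1 to 8 rows; each row shifts and turns the commanded pose from where the row before left it, along the tool's axes as they then stand; what a row does not reach is not made up. A row lasts 1/10 s, in which the tool goes at most 50 mm and 8.59 degrees, less where a joint would pass 70% of its speed; a pose out of reach is approached as far as the arm can. A call is refused whole if a number of a shift passes 0.05 or a number of a turn 0.15, either way. A call with a gripper value outside its range is refused whole. The fingers move at their own pace and stop on an object; "squeeze" is the grip in N (left out, the last holds). Time passes only in rows, so rows that do not move let the fingers close. It gives the time, the measured TCP pose, the force and the opening at its end, in the units of the state.
- env.get_obs(): the state, without advancing time (a new reading comes with each control period).
- vision.capture(name): name is "side" or "top" or "wrist"; returns a dict with "color" (480x640x3 uint8, red, green, blue), "fx", "fy", "cx", "cy" (pixels), "dist" ([k1, k2, p1, p2, k3] as OpenCV has them; the pictures are not rectified), "R" (3x3) and "t" (3): a world point X has camera coordinates R X + t; the wrist camera has in their place "mount" (4x4, takes a point from camera to tool coordinates, whose origin is the TCP and whose axes are the tool frame's). Camera axes: x right, y down, z forward; pixel columns grow to the right and rows downward; lengths in m; the calibration is good to about 2 mm. A picture is of the moment at which its call begins: read the wrist's pose just before it. There is no depth.
- env.finish_job(): hands the job in, once; it reports no verdict.
Trained networks look in a picture, given as the dict that the camera call returned (one of the last four; its "shot" number tells which), for a name from the list of things; names that differ only in an ending like _2 or _b are one class to them, and where a whole thing is asked for, a point or a joint stands for the part that bears it (a point fixed in the world has none). Each returns a list of dicts, best first, with "score" (0 to 1); they miss things now and then, are a little off and sometimes report something else, mostly with a low value. They report only what shows in the picture. A call takes as long as a camera call.
- vision.cut_out(picture, target): "pixels" (480x640 bool, what is visible of it).
- vision.landmark_of(picture, target): "position" ([x, y, z] in m, in the coordinates of the camera as it stood for that picture, good to about 4 mm: a listed point, or the origin of a listed thing).
The state is a dict: "t": time; "q": joint angles; "dq": joint speeds; "tau": joint torques, N m; "position": TCP position; "eef_rot": TCP orientation; "wrist_force": force on the tool from outside, world axes, zero at the start; "torque": the same for the moment, N m; "finger_gap": finger opening in m.
Only numpy, scipy, OpenCV 4.12 (cv2) and the standard library are available. Lean on these libraries where they do the work, as an engineer would, in place of code of your own. Each camera call takes 0.05 s, during which the arm holds its last target. There are 200 camera calls.

## Working session

There is one attempt and no reset: what is moved stays moved. The work goes in short steps, Python scripts to look and compute and a tool call to move; the robot and the scene stay as the last step left them, time stands still between calls to the robot, and variables do not carry over. Pictures are saved under pics/ and viewed, about 8 in all and at most 12, crops included, and the job is handed in when it is done.

Besides the shell and the picture viewer there is one more tool, called after "Emit:" as a command line: name --argument value ..., lists and objects as JSON in quotes. step_arm: Moves the arm, as the interface text tells. Its arguments: {"type":"object","properties":{"steps":{"type":"array"},"squeeze":{"type":"number"}},"required":["steps"]}

```bash
mkdir -p pics
cat > h.py <<'E'
import numpy as np, cv2
from bench import env, vision
from scipy.spatial.transform import Rotation as Ro
def rot(q): return Ro.from_quat([q[1],q[2],q[3],q[0]])
def cap(name):
    o=env.get_obs(); p=vision.capture(name)
    if name=='wrist':
        T=np.eye(4); T[:3,:3]=rot(o['eef_rot']).as_matrix(); T[:3,3]=o['position']
        M=T@np.array(p['mount'])
    else:
        M=np.eye(4); R=np.array(p['R']); M[:3,:3]=R.T; M[:3,3]=-R.T@np.array(p['t'])
    return p,M
def find(p,M,n):
    L=vision.landmark_of(p,n)
    return [(round(d['score'],2),(M[:3,:3]@np.array(d['position'])+M[:3,3]).round(4)) for d in L[:2]]
def save(p,f): cv2.imwrite('pics/'+f,p['color'][:,:,::-1])
def px(p,M,X):
    Rc=M[:3,:3].T; t=-Rc@M[:3,3]
    K=np.array([[p['fx'],0,p['cx']],[0,p['fy'],p['cy']],[0,0,1.]])
    return cv2.projectPoints(np.array(X,float).reshape(-1,1,3),cv2.Rodrigues(Rc)[0],t,K,np.array(p['dist'],float))[0].reshape(-1,2).round(1)
E
python3 - <<'E'
from h import *
o=env.get_obs(); print({k:np.round(v,3) for k,v in o.items()})
for c in ['side','top','wrist']:
    p,M=cap(c); save(p,c+'0.png'); print(c,M[:3,3].round(3), M[:3,2].round(2))
    for n in ['beaker','beaker_mouth','rest','station','peg_seat','pull_bar','index_mark','vial_white','vial_red','stopper']: print(n,find(p,M,n))
E
python3 -c "
import cv2,numpy as np
a=[cv2.imread('pics/%s0.png'%c) for c in ['side','top']]
"
```

```text
{'t': np.float64(0.0), 'q': array([-1.078e+00,  3.860e-01,  7.000e-03, -1.000e-03, -1.194e+00,
       -2.590e-01]), 'dq': array([-0.001, -0.001, -0.001,  0.001,  0.002,  0.001]), 'tau': array([ 1.0000e-03, -3.9229e+01,  1.8840e+01,  4.1860e+00, -5.0000e-03,
        0.0000e+00]), 'position': array([ 0.145, -0.607,  0.23 ]), 'eef_rot': array([-0.001,  0.62 ,  0.785,  0.001]), 'wrist_force': array([ 0.196, -0.262, -0.367]), 'torque': array([-0.015, -0.001,  0.014]), 'finger_gap': np.float64(0.085)}
side [ 0.362 -0.794  0.735] [ 0.17  0.76 -0.63]
beaker [(0.9, array([ 0.4987, -0.1859,  0.1072]))]
beaker_mouth [(0.82, array([ 0.4504, -0.1685,  0.062 ]))]
rest [(0.96, array([ 0.4823, -0.1797, -0.0006]))]
station [(0.91, array([0.5585, 0.0939, 0.0013]))]
peg_seat [(0.85, array([0.5588, 0.0068, 0.0689])), (0.74, array([ 6.221e-01, -1.098e-01,  3.000e-04]))]
pull_bar [(0.97, array([0.5416, 0.1742, 0.0717])), (0.69, array([ 0.4954, -0.1854,  0.11  ]))]
index_mark [(0.57, array([ 0.6583, -0.2421, -0.0013])), (0.48, array([0.4966, 0.1282, 0.0719]))]
vial_white [(0.83, array([ 0.635 , -0.1949, -0
[... 172 characters left out ...]
-0.031  1.051] [ 0.09  0.01 -1.  ]
beaker [(0.68, array([ 0.5015, -0.1881,  0.1113]))]
beaker_mouth [(0.57, array([ 0.4531, -0.1694,  0.0609]))]
rest [(0.7, array([ 0.4831, -0.1867,  0.0028]))]
station [(0.66, array([0.5582, 0.0917, 0.0023]))]
peg_seat []
pull_bar [(0.73, array([0.5438, 0.1718, 0.072 ]))]
index_mark [(0.49, array([0.4991, 0.1231, 0.0725]))]
vial_white [(0.55, array([ 0.6415, -0.1973, -0.0008]))]
vial_red [(0.51, array([ 6.603e-01, -2.404e-01, -6.000e-04]))]
stopper [(0.61, array([ 0.6242, -0.1101,  0.0009]))]
wrist [ 0.076 -0.624  0.374] [ 0.27  0.06 -0.96]
beaker []
beaker_mouth []
rest []
station []
peg_seat []
pull_bar []
index_mark []
vial_white []
vial_red []
stopper []
```

View pics/side0.png

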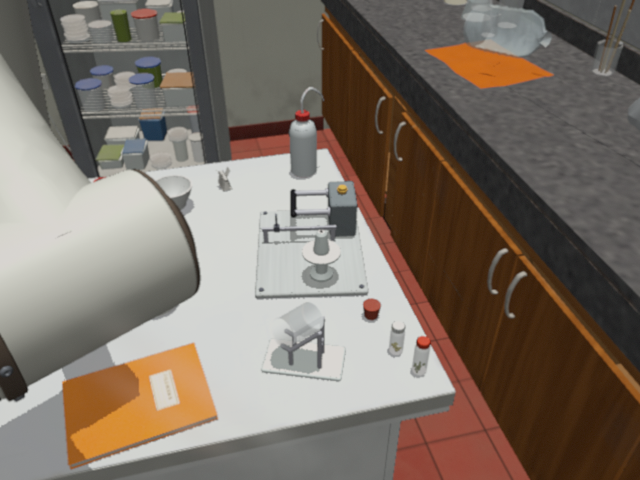

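View pics/top0.png

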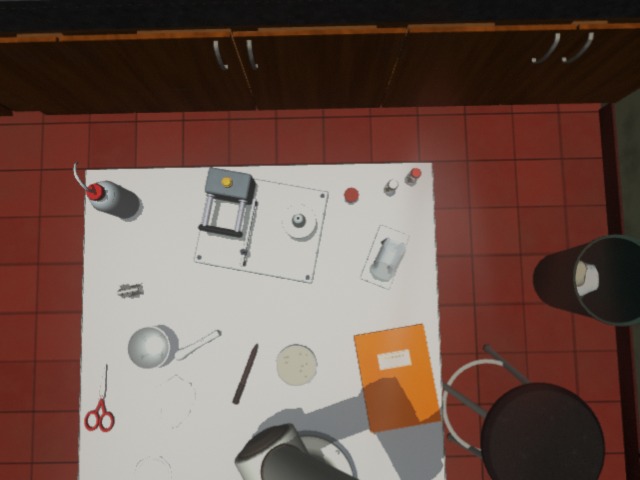

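The side view shows the beaker at about (300,325), mouth toward the robot, and the peg at (321,245). The handle bar is at (293,203) and the fin at (277,227). The top view agrees, with the station yawed about -9° and the rest about -20°. I'll turn the tool by 34° and go above the beaker.

Emit:
step_arm --steps '[{"rz": 0.148, "claw": 1}, {"rz": 0.148}, {"rz": 0.148}, {"rz": 0.148}, {"x": 0.043, "y": 0.0135}, {"x": 0.043, "y": 0.0135}, {"x": 0.043, "y": 0.0135}, {"x": 0.043, "y": 0.0135}]' --squeeze 30

```text
invalid input
```

Emit:
step_arm --steps '[{"x": 0.043, "y": 0.0135}, {"x": 0.043, "y": 0.0135}, {"x": 0.043, "y": 0.0135}, {"x": 0.043, "y": 0.0135}, {"x": 0.043, "y": 0.0135}, {"x": 0.043, "y": 0.0135}, {"x": 0.043, "y": 0.0135}, {"x": 0.043, "y": 0.0135}]'

```text
invalid input
```

Run:
```python
from h import *
o=env.get_obs(); print({k:np.round(v,3) for k,v in o.items()}); print(rot(o['eef_rot']).as_matrix().round(3))
p,M=cap('wrist'); save(p,'w1.png')
for n in ['beaker','beaker_mouth','rest','peg_seat']: print(n,find(p,M,n))
```

```text
{'t': np.float64(1.65), 'q': array([-1.078,  0.385,  0.008,  0.   , -1.194, -0.259]), 'dq': array([-0.   ,  0.002, -0.004, -0.002,  0.001, -0.   ]), 'tau': array([-1.0000e-03, -3.9208e+01,  1.8861e+01,  4.1910e+00, -0.0000e+00,
       -0.0000e+00]), 'position': array([ 0.145, -0.608,  0.231]), 'eef_rot': array([-0.   ,  0.62 ,  0.785,  0.   ]), 'wrist_force': array([0.509, 0.052, 0.707]), 'torque': array([-0.009, -0.012,  0.012]), 'finger_gap': np.float64(0.085)}
[[-0.232  0.973 -0.   ]
 [ 0.973  0.232  0.   ]
 [ 0.    -0.    -1.   ]]
beaker []
beaker_mouth []
rest []
peg_seat []
```

View pics/w1.png

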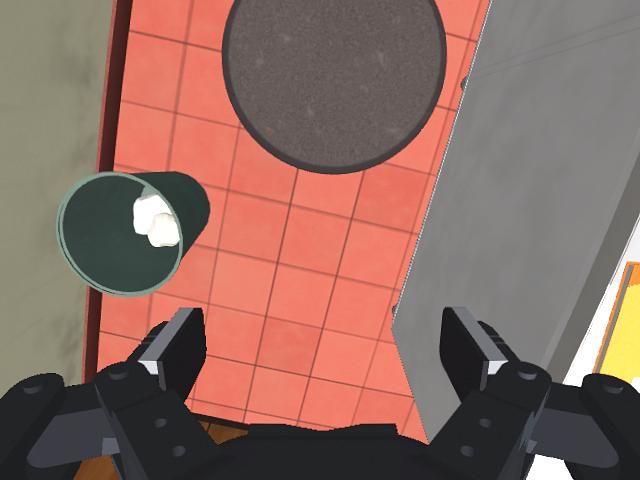

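Both moves were refused, so the picture only shows the floor beside the bench. The rows probably need every field.

Emit:
step_arm --steps '[{"claw": 1, "x": 0, "y": 0, "z": 0, "rx": 0, "ry": 0, "rz": 0.148}, {"claw": 1, "x": 0, "y": 0, "z": 0, "rx": 0, "ry": 0, "rz": 0.148}, {"claw": 1, "x": 0, "y": 0, "z": 0, "rx": 0, "ry": 0, "rz": 0.148}, {"claw": 1, "x": 0, "y": 0, "z": 0, "rx": 0, "ry": 0, "rz": 0.148}]' --squeeze 30

```text
t: 2.3
position: [0.1448, -0.608, 0.2313]
eef_rot: [-0.0, 0.824, 0.567, -0.0]
wrist_force: [0.2, 0.8, -0.9]
finger_gap: 0.0857
```

Emit:
step_arm --steps '[{"claw": 1, "x": 0.043, "y": 0.0135, "z": 0, "rx": 0, "ry": 0, "rz": 0}, {"claw": 1, "x": 0.043, "y": 0.0135, "z": 0, "rx": 0, "ry": 0, "rz": 0}, {"claw": 1, "x": 0.043, "y": 0.0135, "z": 0, "rx": 0, "ry": 0, "rz": 0}, {"claw": 1, "x": 0.043, "y": 0.0135, "z": 0, "rx": 0, "ry": 0, "rz": 0}, {"claw": 1, "x": 0.043, "y": 0.0135, "z": 0, "rx": 0, "ry": 0, "rz": 0}, {"claw": 1, "x": 0.043, "y": 0.0135, "z": 0, "rx": 0, "ry": 0, "rz": 0}, {"claw": 1, "x": 0.043, "y": 0.0135, "z": 0, "rx": 0, "ry": 0, "rz": 0}, {"claw": 1, "x": 0.043, "y": 0.0135, "z": 0, "rx": 0, "ry": 0, "rz": 0}]'

```text
t: 3.1
position: [0.3674, -0.3221, 0.2317]
eef_rot: [0.0, 0.822, 0.57, 0.0]
wrist_force: [0.6, -0.4, -0.8]
finger_gap: 0.0855
```

Emit:
step_arm --steps '[{"claw": 1, "x": 0.043, "y": 0.0135, "z": 0, "rx": 0, "ry": 0, "rz": 0}, {"claw": 1, "x": 0.043, "y": 0.0135, "z": 0, "rx": 0, "ry": 0, "rz": 0}, {"claw": 1, "x": 0.043, "y": 0.0135, "z": 0, "rx": 0, "ry": 0, "rz": 0}, {"claw": 1, "x": 0.043, "y": 0.0135, "z": 0, "rx": 0, "ry": 0, "rz": 0}, {"claw": 1, "x": 0, "y": 0, "z": 0, "rx": 0, "ry": 0, "rz": 0}]'

```text
t: 3.6
position: [0.4804, -0.1783, 0.2314]
eef_rot: [0.0, 0.82, 0.572, 0.001]
wrist_force: [0.0, 0.0, 0.3]
finger_gap: 0.0854
```

Run:
```python
from h import *
o=env.get_obs(); print({k:np.round(v,3) for k,v in o.items()}); print(rot(o['eef_rot']).as_matrix().round(3))
p,M=cap('wrist'); save(p,'w1.png')
for n in ['beaker','beaker_mouth','rest','peg_seat']: print(n,find(p,M,n))
```

```text
{'t': np.float64(3.6), 'q': array([-0.038,  0.192, -0.265, -0.   , -1.113, -1.885]), 'dq': array([-0.065, -0.021, -0.039,  0.003, -0.023,  0.046]), 'tau': array([  0.935, -28.243,  18.436,   3.996,   0.088,  -0.222]), 'position': array([ 0.48 , -0.178,  0.231]), 'eef_rot': array([0.   , 0.82 , 0.572, 0.001]), 'wrist_force': array([0.015, 0.01 , 0.298]), 'torque': array([-0.048,  0.042,  0.043]), 'finger_gap': np.float64(0.085)}
[[ 0.345  0.939  0.002]
 [ 0.939 -0.345 -0.   ]
 [ 0.001  0.002 -1.   ]]
beaker [(0.98, array([ 0.4983, -0.1878,  0.108 ])), (0.7, array([ 0.6229, -0.1108,  0.0031]))]
beaker_mouth [(0.75, array([ 0.455 , -0.1672,  0.0618]))]
rest []
peg_seat [(0.79, array([0.5603, 0.0047, 0.07  ]))]
```

View pics/w1.png

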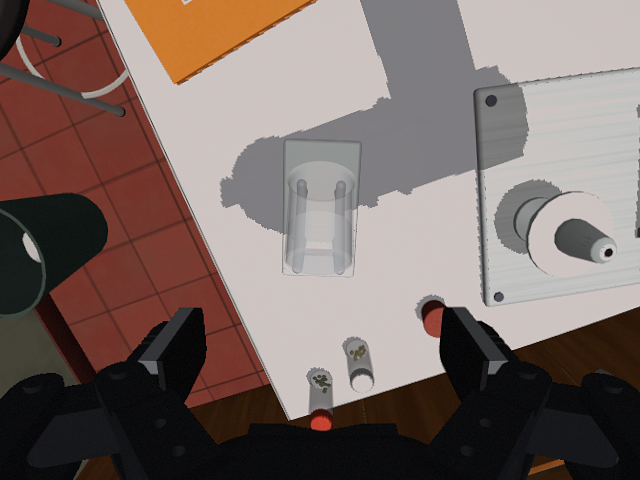

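The picture shows the beaker centred on the tool plane at about (321,210), with the wires vertical in the image, so yaw is right. The networks agree within 3 mm. I'll descend and close.

Emit:
step_arm --steps '[{"claw": 1, "x": 0, "y": -0.002, "z": 0.045, "rx": 0, "ry": 0, "rz": 0}, {"claw": 1, "x": 0, "y": 0, "z": 0.045, "rx": 0, "ry": 0, "rz": 0}, {"claw": 1, "x": 0, "y": 0, "z": 0.04, "rx": 0, "ry": 0, "rz": 0}, {"claw": 1, "x": 0, "y": 0, "z": 0.02, "rx": 0, "ry": 0, "rz": 0}, {"claw": 1, "x": 0, "y": 0, "z": 0.015, "rx": 0, "ry": 0, "rz": 0}, {"claw": 1, "x": 0, "y": 0, "z": 0, "rx": 0, "ry": 0, "rz": 0}]'

```text
t: 4.45
position: [0.4733, -0.1818, 0.0644]
eef_rot: [-0.002, 0.822, 0.569, -0.002]
wrist_force: [-0.2, 0.0, 0.5]
finger_gap: 0.0855
```

Emit:
step_arm --steps '[{"claw": -1, "x": 0, "y": 0, "z": 0, "rx": 0, "ry": 0, "rz": 0}, {"claw": -1, "x": 0, "y": 0, "z": 0, "rx": 0, "ry": 0, "rz": 0}, {"claw": -1, "x": 0, "y": 0, "z": 0, "rx": 0, "ry": 0, "rz": 0}, {"claw": -1, "x": 0, "y": 0, "z": 0, "rx": 0, "ry": 0, "rz": 0}, {"claw": -1, "x": 0, "y": 0, "z": 0, "rx": 0, "ry": 0, "rz": 0}, {"claw": -1, "x": 0, "y": 0, "z": 0, "rx": 0, "ry": 0, "rz": 0}]'

```text
t: 5.05
position: [0.4775, -0.1795, 0.0684]
eef_rot: [0.001, 0.822, 0.57, 0.003]
wrist_force: [-0.0, 8.5, 4.7]
finger_gap: 0.05
```

Run:
```python
from h import *
o=env.get_obs(); print({k:np.round(v,4) for k,v in o.items() if k in('position','finger_gap','wrist_force')})
p,M=cap('wrist'); q,N=cap('side')
for n in ['beaker','beaker_mouth']: print(n,find(p,M,n),find(q,N,n))
a=p['color'][:,100:540]; b=cv2.resize(q['color'][260:420,200:400],None,fx=1.8,fy=3*.6)
b=cv2.resize(q['color'][270:400,230:390],(360,292))
c=np.zeros((480,800,3),np.uint8); c[:,:440]=a; c[:292,440:]=b
cv2.imwrite('pics/g1.png',c[:,:,::-1]); print(env.get_obs()['finger_gap'])
```

```text
{'position': array([ 0.4775, -0.1795,  0.0684]), 'wrist_force': array([-0.016 ,  8.4853,  4.691 ]), 'finger_gap': np.float64(0.05)}
beaker [(0.66, array([ 0.4995, -0.1866,  0.1084]))] [(0.97, array([ 0.4991, -0.186 ,  0.1085])), (0.26, array([ 0.4848, -0.1812,  0.0024]))]
beaker_mouth [(0.7, array([ 0.4569, -0.1693,  0.0593]))] [(0.92, array([ 0.4513, -0.1663,  0.0596])), (0.33, array([0.5574, 0.093 , 0.0031]))]
0.0502937726422768
```

View pics/g1.png

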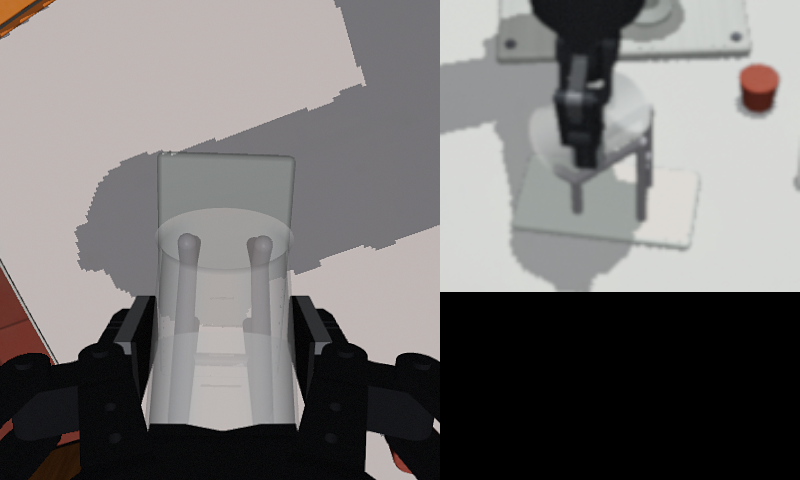

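The picture shows both fingers on the beaker's flanks near its middle, and the beaker is still in place. I'll lift it.

Emit:
step_arm --steps '[{"claw": -1, "x": 0, "y": 0, "z": -0.01, "rx": 0, "ry": 0, "rz": 0}, {"claw": -1, "x": 0, "y": 0, "z": -0.03, "rx": 0, "ry": 0, "rz": 0}, {"claw": -1, "x": 0, "y": 0, "z": -0.04, "rx": 0, "ry": 0, "rz": 0}, {"claw": -1, "x": 0, "y": 0, "z": -0.04, "rx": 0, "ry": 0, "rz": 0}, {"claw": -1, "x": 0, "y": 0, "z": -0.03, "rx": 0, "ry": 0, "rz": 0}, {"claw": -1, "x": 0, "y": 0, "z": 0, "rx": 0, "ry": 0, "rz": 0}]'

```text
t: 5.95
position: [0.4782, -0.1817, 0.2227]
eef_rot: [0.005, 0.822, 0.57, 0.004]
wrist_force: [-0.5, -0.0, 0.6]
finger_gap: 0.05
```

Run:
```python
from h import *
o=env.get_obs(); print({k:np.round(v,4) for k,v in o.items() if k in('q','position','eef_rot','finger_gap','wrist_force')})
T=rot(o['eef_rot']).as_matrix()
for c in ['wrist','side','top']:
  p,M=cap(c)
  for n in ['beaker','beaker_mouth']: 
    for s,X in find(p,M,n)[:1]: print(c,n,s,X,'tool',(T.T@(X-o['position'])).round(4))
  for n in ['peg_seat','pull_bar','index_mark'] if c!='wrist' else []: print(c,n,find(p,M,n)[:1])
```

```text
{'q': array([-0.0443,  0.1922, -0.2884,  0.0021, -1.0777, -1.8851]), 'position': array([ 0.4782, -0.1817,  0.2227]), 'eef_rot': array([0.0045, 0.8216, 0.57  , 0.0044]), 'wrist_force': array([-0.4997, -0.0067,  0.5626]), 'finger_gap': np.float64(0.05)}
wrist beaker 0.74 [ 0.4996 -0.1902  0.2648] tool [-0.0004  0.0235 -0.0418]
wrist beaker_mouth 0.74 [ 0.4568 -0.1679  0.2173] tool [ 0.0054 -0.025   0.0051]
side beaker 0.57 [ 0.4969 -0.1867  0.2546] tool [ 0.0019  0.0196 -0.0317]
side beaker_mouth 0.72 [ 0.447  -0.1672  0.2077] tool [ 0.0026 -0.0345  0.0146]
side peg_seat [(0.73, array([0.5587, 0.0061, 0.0707]))]
side pull_bar []
side index_mark []
top beaker_mouth 0.7 [ 0.4504 -0.1692  0.2101] tool [ 0.0019 -0.0306  0.0122]
top peg_seat []
top pull_bar [(0.81, array([0.5422, 0.1675, 0.0724]))]
top index_mark [(0.53, array([0.4966, 0.1269, 0.0716]))]
```

Emit:
step_arm --steps '[{"claw": -1, "x": 0, "y": 0, "z": 0, "rx": 0, "ry": 0, "rz": -0.12}, {"claw": -1, "x": 0, "y": 0, "z": 0, "rx": 0, "ry": 0, "rz": -0.12}, {"claw": -1, "x": 0, "y": 0, "z": 0, "rx": 0, "ry": 0, "rz": -0.12}, {"claw": -1, "x": 0, "y": 0, "z": 0, "rx": 0, "ry": 0, "rz": 0}]'

```text
t: 7.1
position: [0.4756, -0.1808, 0.2163]
eef_rot: [0.0, 0.707, 0.708, -0.0]
wrist_force: [-0.2, 0.3, -0.9]
finger_gap: 0.0506
```

Emit:
step_arm --steps '[{"claw": -1, "x": 0, "y": 0, "z": 0, "rx": -0.131, "ry": 0, "rz": 0}, {"claw": -1, "x": 0, "y": 0, "z": 0, "rx": -0.131, "ry": 0, "rz": 0}, {"claw": -1, "x": 0, "y": 0, "z": 0, "rx": -0.131, "ry": 0, "rz": 0}, {"claw": -1, "x": 0, "y": 0, "z": 0, "rx": -0.131, "ry": 0, "rz": 0}, {"claw": -1, "x": 0, "y": 0, "z": 0, "rx": -0.131, "ry": 0, "rz": 0}, {"claw": -1, "x": 0, "y": 0, "z": 0, "rx": -0.131, "ry": 0, "rz": 0}, {"claw": -1, "x": 0, "y": 0, "z": 0, "rx": 0, "ry": 0, "rz": 0}, {"claw": -1, "x": 0, "y": 0, "z": 0, "rx": 0, "ry": 0, "rz": 0}]'

```text
t: 7.9
position: [0.4756, -0.1816, 0.2166]
eef_rot: [0.252, 0.659, 0.661, 0.257]
wrist_force: [0.3, -0.3, 0.0]
finger_gap: 0.0499
```

```bash
cat >> h.py <<'E'
def report():
    o=env.get_obs(); T=rot(o['eef_rot']).as_matrix()
    print({k:np.round(v,4) for k,v in o.items() if k in('t','q','position','finger_gap','wrist_force')}); print(T.round(3))
    return o,T
E
python3 - <<'E'
from h import *
o,T=report()
for c in ['wrist','side','top']:
  p,M=cap(c); X={}
  for n in ['beaker','beaker_mouth','peg_seat']: 
    for s,x in find(p,M,n)[:1]: print(c,n,s,x,'tool',(T.T@(x-o['position'])).round(4)); X[n]=x
  if len(X)==3:
    d=X['beaker_mouth']-X['beaker']; print('axis',(d/np.linalg.norm(d)).round(3))
E
```

```text
{'t': np.float64(7.9), 'q': array([-0.1204, -0.0313, -0.6396, -0.3663, -0.2466, -1.1247]), 'position': array([ 0.4756, -0.1816,  0.2166]), 'wrist_force': array([ 0.2545, -0.2564,  0.0006]), 'finger_gap': np.float64(0.0499)}
[[-0.005  0.741  0.671]
 [ 1.     0.     0.007]
 [ 0.005  0.671 -0.741]]
wrist beaker 0.72 [ 0.4675 -0.1835  0.2621] tool [-0.0016  0.0246 -0.0392]
wrist beaker_mouth 0.97 [ 0.4588 -0.178   0.192 ] tool [ 0.0036 -0.0289  0.007 ]
wrist peg_seat 0.77 [0.5605 0.006  0.0676] tool [ 0.1865 -0.0369  0.1687]
axis [-0.123  0.078 -0.989]
side beaker 0.79 [ 0.4662 -0.178   0.2615] tool [ 0.0039  0.0232 -0.0396]
side beaker_mouth 0.63 [ 0.4571 -0.177   0.193 ] tool [ 0.0046 -0.0295  0.0051]
side peg_seat 0.83 [0.5582 0.0045 0.0695] tool [ 0.185  -0.0374  0.1658]
axis [-0.132  0.014 -0.991]
top beaker 0.96 [ 0.4671 -0.1812  0.2648] tool [ 0.0007  0.0261 -0.0414]
top beaker_mouth 0.83 [ 0.4573 -0.1803  0.192 ] tool [ 0.0013 -0.03    0.006 ]
top peg_seat 0.56 [0.5639 0.0099 0.07  ] tool [ 0.1904 -0.0328  0.1692]
axis [-0.133  0.012 -0.991]
```

The beaker slipped about 5° in the grip and q5 is near its limit. I'll yaw the tool about 46° to the left to stay clear of the wrist singularity, then correct the tilt.

Emit:
step_arm --steps '[{"claw": -1, "x": 0, "y": 0, "z": 0, "rx": 0, "ry": 0.0906, "rz": -0.1}, {"claw": -1, "x": 0, "y": 0, "z": 0, "rx": 0, "ry": 0.0906, "rz": -0.1}, {"claw": -1, "x": 0, "y": 0, "z": 0, "rx": 0, "ry": 0.0906, "rz": -0.1}, {"claw": -1, "x": 0, "y": 0, "z": 0, "rx": 0, "ry": 0.0906, "rz": -0.1}, {"claw": -1, "x": 0, "y": 0, "z": 0, "rx": 0, "ry": 0.0906, "rz": -0.1}, {"claw": -1, "x": 0, "y": 0, "z": 0, "rx": 0, "ry": 0.0906, "rz": -0.1}, {"claw": -1, "x": 0, "y": 0, "z": 0, "rx": 0, "ry": 0, "rz": 0}]'

```text
t: 9.2
position: [0.4694, -0.1882, 0.2079]
eef_rot: [0.147, 0.419, 0.839, 0.315]
wrist_force: [-0.4, 0.0, -1.1]
finger_gap: 0.0498
```

```bash
cat >> h.py <<'E'
def look(cams=('wrist','side','top'),names=('beaker','beaker_mouth','peg_seat')):
    o,T=report(); R={n:[] for n in names}
    for c in cams:
        p,M=cap(c)
        for n in names:
            for s,x in find(p,M,n)[:1]: print(c,n,s,x); R[n].append((s,x)) if s>.4 else 0
    R={n:np.median([x for s,x in v],0) for n,v in R.items() if v}
    if 'beaker' in R and 'beaker_mouth' in R:
        d=R['beaker_mouth']-R['beaker']; d/=np.linalg.norm(d); print('axis',d.round(3),'in tool',(T.T@d).round(3))
        print('turn to upright, tool rotvec',(T.T@np.cross(d,[0,0,-1])).round(3))
    if 'beaker_mouth' in R and 'peg_seat' in R:
        e=R['peg_seat']-R['beaker_mouth']; print('mouth->seat world',e.round(4),'tool',(T.T@e).round(4))
    print('world up in tool',T[2].round(3)); return R
E
python3 - <<'E'
from h import *
look()
E
```

```text
{'t': np.float64(9.2), 'q': array([-0.5187,  0.171 , -0.2684, -0.8039, -0.9984,  0.    ]), 'position': array([ 0.4694, -0.1882,  0.2079]), 'wrist_force': array([-0.399 ,  0.0137, -1.1238]), 'finger_gap': np.float64(0.0498)}
[[-0.606  0.61   0.51 ]
 [ 0.795  0.451  0.406]
 [ 0.017  0.652 -0.758]]
wrist beaker 0.59 [ 0.4651 -0.1935  0.2568]
wrist beaker_mouth 0.73 [ 0.4541 -0.1951  0.1829]
wrist peg_seat 0.93 [0.5622 0.0057 0.0726]
side beaker 0.61 [ 0.4572 -0.1888  0.2513]
side beaker_mouth 0.82 [ 0.4514 -0.1933  0.1859]
side peg_seat 0.92 [0.5595 0.0077 0.0705]
top beaker 0.64 [ 0.4636 -0.1915  0.2564]
top beaker_mouth 0.7 [ 0.4528 -0.1934  0.1887]
top peg_seat 0.94 [0.566  0.0087 0.0704]
axis [-0.151 -0.027 -0.988] in tool [ 0.053 -0.748  0.661]
turn to upright, tool rotvec [-0.137 -0.052 -0.048]
mouth->seat world [ 0.1094  0.2011 -0.1154] tool [0.0916 0.0822 0.2249]
world up in tool [ 0.017  0.652 -0.758]
```

Emit:
step_arm --steps '[{"claw": -1, "x": 0.0155, "y": 0.0218, "z": 0.0279, "rx": 0, "ry": 0, "rz": 0}, {"claw": -1, "x": 0.0155, "y": 0.0218, "z": 0.0279, "rx": 0, "ry": 0, "rz": 0}, {"claw": -1, "x": 0.0155, "y": 0.0218, "z": 0.0279, "rx": 0, "ry": 0, "rz": 0}, {"claw": -1, "x": 0.0155, "y": 0.0218, "z": 0.0279, "rx": 0, "ry": 0, "rz": 0}, {"claw": -1, "x": 0.0155, "y": 0.0218, "z": 0.0279, "rx": 0, "ry": 0, "rz": 0}, {"claw": -1, "x": 0.0155, "y": 0.0218, "z": 0.0279, "rx": 0, "ry": 0, "rz": 0}, {"claw": -1, "x": 0, "y": 0, "z": 0, "rx": 0, "ry": 0, "rz": 0}]'

```text
t: 10.5
position: [0.5772, 0.0195, 0.1678]
eef_rot: [0.145, 0.416, 0.84, 0.316]
wrist_force: [-0.3, 0.3, -0.9]
finger_gap: 0.0501
```

Emit:
step_arm --steps '[{"claw": -1, "x": 0, "y": 0, "z": 0, "rx": -0.07, "ry": -0.0065, "rz": -0.0055}, {"claw": -1, "x": 0, "y": 0, "z": 0, "rx": -0.07, "ry": -0.0065, "rz": -0.0055}, {"claw": -1, "x": 0, "y": 0, "z": 0, "rx": 0, "ry": 0, "rz": 0}, {"claw": -1, "x": 0, "y": 0, "z": 0, "rx": 0, "ry": 0, "rz": 0}]'

```text
t: 10.9
position: [0.5767, 0.014, 0.1687]
eef_rot: [0.183, 0.405, 0.816, 0.369]
wrist_force: [0.7, -0.5, 0.5]
finger_gap: 0.0502
```

Run:
```python
from h import *
look()
p,M=cap('wrist'); q,N=cap('side')
c=np.zeros((360,800,3),np.uint8); c[:,:480]=cv2.resize(p['color'],(480,360)); c[:320,480:]=cv2.resize(q['color'][160:320,240:400],(320,320))
cv2.imwrite('pics/a1.png',c[:,:,::-1])
```

```text
{'t': np.float64(10.9), 'q': array([-0.118 ,  0.2311, -0.3319, -1.0924, -0.6283, -0.0021]), 'position': array([0.5767, 0.014 , 0.1687]), 'wrist_force': array([ 0.698 , -0.4533,  0.4758]), 'finger_gap': np.float64(0.0502)}
[[-0.605  0.526  0.597]
 [ 0.796  0.4    0.455]
 [ 0.     0.751 -0.661]]
wrist beaker 0.91 [0.568  0.005  0.2172]
wrist beaker_mouth 0.93 [0.5674 0.0078 0.1422]
wrist peg_seat 0.93 [0.5594 0.0073 0.0717]
side beaker 0.74 [0.5643 0.0091 0.2128]
side beaker_mouth 0.97 [0.5631 0.0114 0.1439]
side peg_seat 0.58 [0.5569 0.0024 0.0687]
top beaker 0.46 [0.5658 0.008  0.2153]
top beaker_mouth 0.55 [0.566  0.007  0.1447]
top peg_seat 0.18 [0.5655 0.0097 0.1462]
axis [ 0.003 -0.003 -1.   ] in tool [-0.004 -0.75   0.661]
turn to upright, tool rotvec [0.001 0.003 0.003]
mouth->seat world [-0.0079 -0.0029 -0.0737] tool [ 0.0024 -0.0606  0.0427]
world up in tool [ 0.     0.751 -0.661]
```

View pics/a1.png

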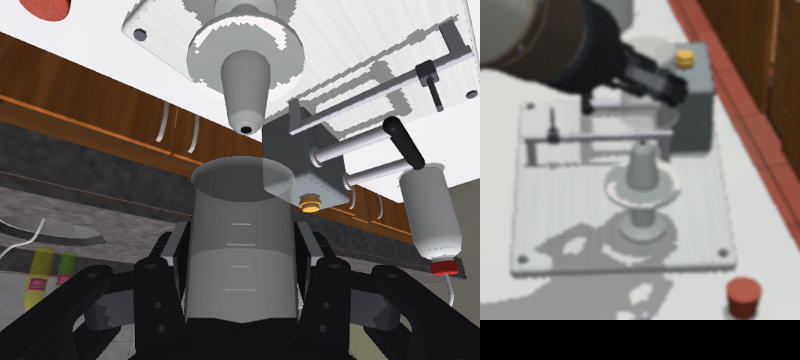

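The tool's view shows the beaker upright, its rim at (243,178) just above the nozzle tip at (246,130). I'll apply a small correction and descend partway.

Emit:
step_arm --steps '[{"claw": -1, "x": 0.0007, "y": -0.0149, "z": 0.0096, "rx": 0, "ry": 0, "rz": 0}, {"claw": -1, "x": 0.0007, "y": -0.0149, "z": 0.0096, "rx": 0, "ry": 0, "rz": 0}, {"claw": -1, "x": 0, "y": 0, "z": 0, "rx": 0, "ry": 0, "rz": 0}, {"claw": -1, "x": 0, "y": 0, "z": 0, "rx": 0, "ry": 0, "rz": 0}]'

```text
t: 12.0
position: [0.5719, 0.013, 0.1337]
eef_rot: [0.183, 0.404, 0.816, 0.37]
wrist_force: [0.9, 0.8, 1.0]
finger_gap: 0.0501
```

Run:
```python
from h import *
look()
```

```text
{'t': np.float64(12.0), 'q': array([-0.1587,  0.2882, -0.3562, -1.1928, -0.6262,  0.1501]), 'position': array([0.5719, 0.013 , 0.1337]), 'wrist_force': array([0.8716, 0.7882, 0.9707]), 'finger_gap': np.float64(0.0501)}
[[-0.606  0.525  0.597]
 [ 0.795  0.4    0.456]
 [ 0.001  0.752 -0.66 ]]
wrist beaker 0.75 [0.5609 0.0039 0.1819]
wrist beaker_mouth 0.68 [0.5629 0.0087 0.1106]
wrist peg_seat 0.84 [0.561  0.0075 0.0709]
side beaker 0.98 [0.5577 0.0073 0.1802]
side beaker_mouth 0.57 [0.559  0.007  0.1079]
side peg_seat 0.97 [0.5581 0.0052 0.0701]
top beaker 0.6 [0.559  0.005  0.1798]
top beaker_mouth 0.79 [0.5586 0.006  0.11  ]
top peg_seat 0.86 [0.565  0.0097 0.0692]
axis [ 0.     0.028 -1.   ] in tool [ 0.022 -0.74   0.672]
turn to upright, tool rotvec [ 0.017 -0.015 -0.017]
mouth->seat world [ 0.002   0.0005 -0.0399] tool [-0.0008 -0.0287  0.0277]
world up in tool [ 0.001  0.752 -0.66 ]
```

Emit:
step_arm --steps '[{"claw": -1, "x": 0, "y": -0.0135, "z": 0.012, "rx": 0, "ry": 0, "rz": 0}, {"claw": -1, "x": 0, "y": -0.0105, "z": 0.0092, "rx": 0, "ry": 0, "rz": 0}, {"claw": -1, "x": 0, "y": -0.003, "z": 0.0026, "rx": 0, "ry": 0, "rz": 0}, {"claw": -1, "x": 0, "y": 0, "z": 0, "rx": 0, "ry": 0, "rz": 0}, {"claw": -1, "x": 0, "y": 0, "z": 0, "rx": 0, "ry": 0, "rz": 0}]'

```text
t: 13.1
position: [0.5721, 0.0133, 0.0982]
eef_rot: [0.183, 0.404, 0.816, 0.37]
wrist_force: [1.0, -0.0, -0.3]
finger_gap: 0.0502
```

Run:
```python
from h import *
look()
p,M=cap('wrist'); q,N=cap('side')
c=np.zeros((360,800,3),np.uint8); c[:,:480]=cv2.resize(p['color'],(480,360)); c[:320,480:]=cv2.resize(q['color'][180:300,260:380],(320,320))
cv2.imwrite('pics/a2.png',c[:,:,::-1])
```

```text
{'t': np.float64(13.1), 'q': array([-0.1952,  0.3577, -0.3703, -1.2932, -0.6262,  0.303 ]), 'position': array([0.5721, 0.0133, 0.0982]), 'wrist_force': array([ 0.9652, -0.0074, -0.2526]), 'finger_gap': np.float64(0.0502)}
[[-0.607  0.524  0.598]
 [ 0.795  0.4    0.456]
 [-0.     0.752 -0.659]]
wrist beaker 0.92 [0.5602 0.0073 0.1481]
wrist beaker_mouth 0.87 [0.5618 0.0055 0.0726]
side beaker 0.84 [0.558  0.0056 0.1419]
side beaker_mouth 0.58 [0.5585 0.0078 0.0752]
side peg_seat 0.81 [0.559  0.0061 0.0696]
top beaker 0.79 [0.5591 0.0044 0.1467]
top beaker_mouth 0.81 [0.5627 0.0062 0.0763]
top peg_seat 0.58 [0.5626 0.0058 0.0695]
axis [ 0.038  0.008 -0.999] in tool [-0.016 -0.728  0.685]
turn to upright, tool rotvec [0.035 0.011 0.012]
mouth->seat world [-0.001  -0.0002 -0.0057] tool [ 0.0004 -0.0049  0.003 ]
world up in tool [-0.     0.752 -0.659]
```

View pics/a2.png

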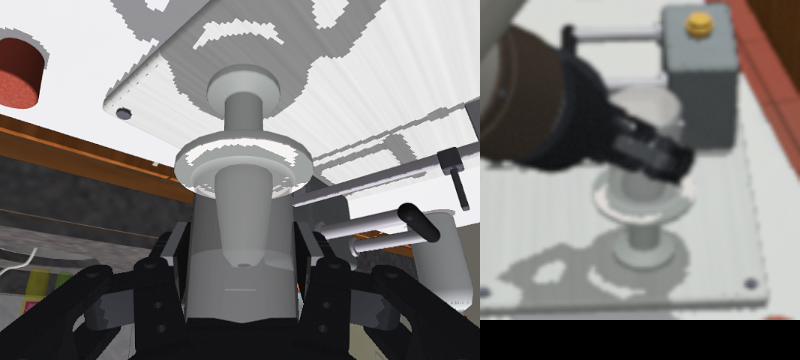

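The nozzle is centred inside the beaker, and the rim at (245,190) is just above the collar. I'll lower it until it touches.

Emit:
step_arm --steps '[{"claw": -1, "x": 0, "y": -0.0015, "z": 0.0013, "rx": 0, "ry": 0, "rz": 0}, {"claw": -1, "x": 0, "y": 0, "z": 0, "rx": 0, "ry": 0, "rz": 0}, {"claw": -1, "x": 0, "y": 0, "z": 0, "rx": 0, "ry": 0, "rz": 0}]'

```text
t: 14.1
position: [0.5717, 0.0133, 0.0955]
eef_rot: [0.183, 0.404, 0.816, 0.37]
wrist_force: [-0.8, -0.1, -0.5]
finger_gap: 0.05
```

Emit:
step_arm --steps '[{"claw": -1, "x": 0, "y": -0.0015, "z": 0.0013, "rx": 0, "ry": 0, "rz": 0}, {"claw": -1, "x": 0, "y": 0, "z": 0, "rx": 0, "ry": 0, "rz": 0}, {"claw": -1, "x": 0, "y": 0, "z": 0, "rx": 0, "ry": 0, "rz": 0}]'

```text
t: 14.4
position: [0.5723, 0.0136, 0.0948]
eef_rot: [0.183, 0.403, 0.816, 0.371]
wrist_force: [-1.5, 0.1, 5.4]
finger_gap: 0.0497
```

Contact shows as 5.4 N upward. I'll release and check.

Emit:
step_arm --steps '[{"claw": 0.3, "x": 0, "y": 0, "z": 0, "rx": 0, "ry": 0, "rz": 0}, {"claw": 0.6, "x": 0, "y": 0, "z": 0, "rx": 0, "ry": 0, "rz": 0}, {"claw": 1, "x": 0, "y": 0, "z": 0, "rx": 0, "ry": 0, "rz": 0}, {"claw": 1, "x": 0, "y": 0, "z": 0, "rx": 0, "ry": 0, "rz": 0}, {"claw": 1, "x": 0, "y": 0, "z": 0, "rx": 0, "ry": 0, "rz": 0}, {"claw": 1, "x": 0, "y": 0, "z": 0, "rx": 0, "ry": 0, "rz": 0}]'

```text
t: 15.0
position: [0.5718, 0.0134, 0.0936]
eef_rot: [0.183, 0.404, 0.816, 0.37]
wrist_force: [-0.1, -0.6, -0.1]
finger_gap: 0.0855
```

Run:
```python
from h import *
look()
p,M=cap('wrist'); q,N=cap('side')
c=np.zeros((360,800,3),np.uint8); c[:,:480]=cv2.resize(p['color'],(480,360)); c[:320,480:]=cv2.resize(q['color'][180:300,260:380],(320,320))
cv2.imwrite('pics/a3.png',c[:,:,::-1])
```

```text
{'t': np.float64(15.0), 'q': array([-0.1996,  0.3665, -0.3724, -1.305 , -0.6265,  0.3209]), 'position': array([0.5718, 0.0134, 0.0936]), 'wrist_force': array([-0.0978, -0.5954, -0.1491]), 'finger_gap': np.float64(0.0855)}
[[-0.607  0.524  0.597]
 [ 0.795  0.4    0.456]
 [ 0.001  0.752 -0.659]]
wrist beaker_mouth 0.84 [0.5612 0.0097 0.069 ]
side beaker 0.78 [0.5586 0.01   0.1394]
side beaker_mouth 0.69 [0.5595 0.0085 0.0684]
top beaker 0.6 [0.5619 0.0065 0.1416]
top beaker_mouth 0.84 [0.5608 0.0072 0.0738]
top peg_seat 0.88 [0.5632 0.0089 0.0731]
axis [ 0.008  0.003 -1.   ] in tool [-0.002 -0.746  0.666]
turn to upright, tool rotvec [0.008 0.001 0.001]
mouth->seat world [0.0024 0.0004 0.0041] tool [-0.0011  0.0045 -0.0011]
world up in tool [ 0.001  0.752 -0.659]
```

View pics/a3.png

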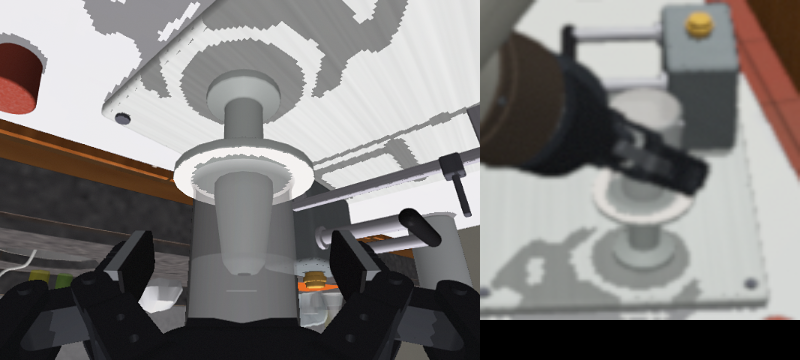

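The beaker is seated on the collar and both fingers are clear. I'll back off along the tool, turn the tool down, and yaw it for the handle.

Emit:
step_arm --steps '[{"claw": 1, "x": 0, "y": 0, "z": -0.02, "rx": 0, "ry": 0, "rz": 0}, {"claw": 1, "x": 0, "y": 0, "z": -0.04, "rx": 0, "ry": 0, "rz": 0}, {"claw": 1, "x": 0, "y": 0, "z": -0.045, "rx": 0, "ry": 0, "rz": 0}, {"claw": 1, "x": 0, "y": 0, "z": -0.045, "rx": 0, "ry": 0, "rz": 0}, {"claw": 1, "x": 0, "y": 0, "z": -0.04, "rx": 0, "ry": 0, "rz": 0}, {"claw": 1, "x": 0, "y": 0, "z": 0, "rx": 0, "ry": 0, "rz": 0}]'

```text
t: 16.3
position: [0.4577, -0.0754, 0.223]
eef_rot: [0.187, 0.403, 0.816, 0.369]
wrist_force: [1.2, 0.1, -0.2]
finger_gap: 0.0853
```

Emit:
step_arm --steps '[{"claw": 1, "x": 0, "y": 0, "z": 0, "rx": 0.142, "ry": 0, "rz": 0}, {"claw": 1, "x": 0, "y": 0, "z": 0, "rx": 0.142, "ry": 0, "rz": 0}, {"claw": 1, "x": 0, "y": 0, "z": 0, "rx": 0.142, "ry": 0, "rz": 0}, {"claw": 1, "x": 0, "y": 0, "z": 0, "rx": 0.142, "ry": 0, "rz": 0}, {"claw": 1, "x": 0, "y": 0, "z": 0, "rx": 0.142, "ry": 0, "rz": 0}, {"claw": 1, "x": 0, "y": 0, "z": 0, "rx": 0.142, "ry": 0, "rz": 0}, {"claw": 1, "x": 0, "y": 0, "z": 0, "rx": 0, "ry": 0, "rz": 0}]'

```text
t: 17.0
position: [0.457, -0.0709, 0.2147]
eef_rot: [0.008, 0.44, 0.898, 0.028]
wrist_force: [0.6, -0.4, -0.3]
finger_gap: 0.0856
```

Emit:
step_arm --steps '[{"claw": 1, "x": 0, "y": 0, "z": 0, "rx": 0, "ry": 0, "rz": -0.14}, {"claw": 1, "x": 0, "y": 0, "z": 0, "rx": 0, "ry": 0, "rz": -0.14}, {"claw": 1, "x": 0, "y": 0, "z": 0, "rx": 0, "ry": 0, "rz": -0.14}, {"claw": 1, "x": 0, "y": 0, "z": 0, "rx": 0, "ry": 0, "rz": -0.14}, {"claw": 1, "x": 0, "y": 0, "z": 0, "rx": 0, "ry": 0, "rz": -0.14}, {"claw": 1, "x": 0, "y": 0, "z": 0, "rx": 0, "ry": 0, "rz": -0.07}, {"claw": 1, "x": 0, "y": 0, "z": 0, "rx": 0, "ry": 0, "rz": 0}]'

```text
t: 17.7
position: [0.4546, -0.0729, 0.2151]
eef_rot: [0.019, 0.073, 0.997, 0.025]
wrist_force: [0.0, -0.6, 0.3]
finger_gap: 0.0855
```

Run:
```python
from h import *
look(names=('beaker','beaker_mouth','peg_seat','pull_bar','index_mark','station'))
p,M=cap('top'); m=max(vision.cut_out(p,'station'),key=lambda d:d['score'])['pixels'].astype(np.uint8)
save(p,'top3.png'); print(cv2.minAreaRect(cv2.findNonZero(m)), M[:3,:3].round(3).tolist())
q,N=cap('wrist'); save(q,'w3.png')
```

```text
{'t': np.float64(17.7), 'q': array([ 0.1677,  0.0994, -0.4052, -0.0468, -1.0185, -0.2904]), 'position': array([ 0.4546, -0.0729,  0.2151]), 'wrist_force': array([ 0.0057, -0.5644,  0.2889]), 'finger_gap': np.float64(0.0855)}
[[-0.989  0.145  0.041]
 [ 0.147  0.988  0.047]
 [-0.034  0.053 -0.998]]
wrist beaker 0.79 [0.5611 0.0103 0.1413]
wrist beaker_mouth 0.94 [0.5645 0.0057 0.0697]
wrist index_mark 0.75 [0.5    0.1302 0.0653]
wrist station 0.65 [0.5544 0.0924 0.0008]
side beaker 0.89 [0.5626 0.0053 0.139 ]
side beaker_mouth 0.78 [0.5593 0.009  0.0717]
side peg_seat 0.83 [0.5596 0.0016 0.0716]
side pull_bar 0.96 [0.542  0.1704 0.0694]
side index_mark 0.54 [0.497  0.1276 0.0705]
side station 0.77 [0.5568 0.0941 0.0034]
top beaker_mouth 0.61 [0.5603 0.01   0.0729]
top peg_seat 0.86 [0.565  0.0079 0.0685]
top pull_bar 0.62 [0.5456 0.169  0.0729]
top index_mark 0.45 [0.4972 0.1233 0.0723]
axis [-0.023  0.018 -1.   ] in tool [ 0.058 -0.039  0.998]
turn to upright, tool rotvec [ 0.014 -0.025 -0.002]
mouth->seat world [ 0.002  -0.0042 -0.0016] tool [-0.0025 -0.004   0.0015]
world up in tool [-0.034  0.053 -0.998]
((260.9923400878906, 223.61399841308594), (122.8067626953125, 95.29764556884766), 10.175511360168457) [[-0.018, -0.996, 0.091], [-1.0, 0.019, 0.007], [-0.009, -0.091, -0.996]]
```

Emit:
step_arm --steps '[{"claw": 1, "x": 0, "y": 0, "z": 0, "rx": 0.053, "ry": 0.034, "rz": 0.04}, {"claw": 1, "x": -0.0067, "y": 0.0427, "z": 0.0025, "rx": 0, "ry": 0, "rz": 0}, {"claw": 1, "x": -0.0067, "y": 0.0427, "z": 0.0025, "rx": 0, "ry": 0, "rz": 0}, {"claw": 1, "x": -0.0067, "y": 0.0427, "z": 0.0025, "rx": 0, "ry": 0, "rz": 0}, {"claw": 0.6, "x": -0.0067, "y": 0.0427, "z": 0.0025, "rx": 0, "ry": 0, "rz": 0}, {"claw": 0.6, "x": -0.0067, "y": 0.0427, "z": 0.0025, "rx": 0, "ry": 0, "rz": 0}, {"claw": 0.6, "x": -0.0067, "y": 0.0427, "z": 0.0025, "rx": 0, "ry": 0, "rz": 0}, {"claw": 0.6, "x": 0, "y": 0, "z": 0, "rx": 0, "ry": 0, "rz": 0}]'

```text
t: 19.7
position: [0.5434, 0.1755, 0.1996]
eef_rot: [-0.0, 0.091, 0.996, -0.0]
wrist_force: [-0.5, 0.2, -0.8]
finger_gap: 0.0688
```

Run:
```python
from h import *
R=look(names=('pull_bar','index_mark','beaker_mouth'))
o=env.get_obs()
p,M=cap('wrist'); save(p,'w4.png')
b=R['pull_bar']; print(px(p,M,[b,R['index_mark'],o['position']]))
for n in ['pull_bar']:
  for d in vision.cut_out(p,n)[:1]:
    m=d['pixels'].astype(np.uint8); print(d['score'],m.sum(),cv2.minAreaRect(cv2.findNonZero(m)))
```

```text
{'t': np.float64(19.7), 'q': array([ 5.9630e-01,  3.1840e-01, -1.7530e-01,  7.0000e-04, -1.0777e+00,
       -7.7800e-01]), 'position': array([0.5434, 0.1755, 0.1996]), 'wrist_force': array([-0.5031,  0.2335, -0.8071]), 'finger_gap': np.float64(0.0688)}
[[-0.984  0.18  -0.   ]
 [ 0.18   0.984 -0.001]
 [ 0.    -0.001 -1.   ]]
wrist pull_bar 0.71 [0.5423 0.1738 0.0718]
wrist index_mark 0.87 [0.4995 0.1256 0.0663]
side pull_bar 0.66 [0.5402 0.1741 0.0685]
side index_mark 0.58 [0.4949 0.1281 0.0687]
side beaker_mouth 0.77 [0.5596 0.0064 0.0717]
top pull_bar 0.87 [0.5445 0.1693 0.0717]
top index_mark 0.45 [ 0.6406 -0.1974 -0.005 ]
top beaker_mouth 0.86 [0.5625 0.0069 0.0766]
world up in tool [ 0.    -0.001 -1.   ]
[[322.  235.5]
 [370.6 155. ]
 [321.6 313.5]]
0.96 5702 ((276.5, 231.5), (133.0, 111.0), 90.0)
```

View pics/w4.png

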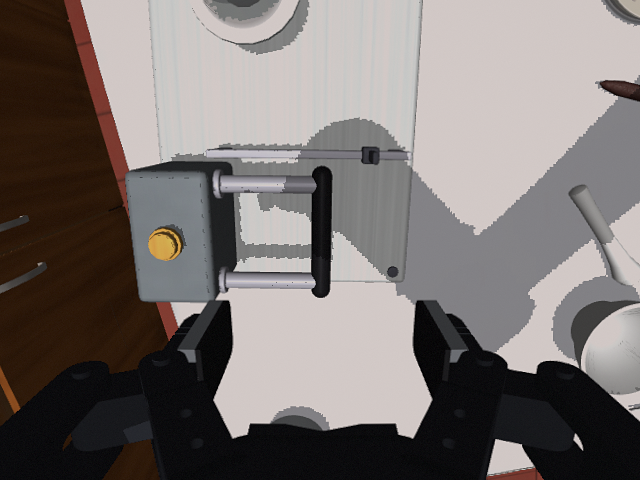

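The bar runs vertically in the image from (322,172) to (321,290), centred between the open fingers, and the fin and clip are at (370,155). The beaker is seated at the top edge. I'll descend around the bar.

Emit:
step_arm --steps '[{"claw": 0.6, "x": 0.001, "y": -0.004, "z": 0.045, "rx": 0, "ry": 0, "rz": 0}, {"claw": 0.6, "x": 0, "y": 0, "z": 0.045, "rx": 0, "ry": 0, "rz": 0}, {"claw": 0.6, "x": 0, "y": 0, "z": 0.035, "rx": 0, "ry": 0, "rz": 0}, {"claw": 0.6, "x": 0, "y": 0, "z": 0.022, "rx": 0, "ry": 0, "rz": 0}, {"claw": 0.6, "x": 0, "y": 0, "z": 0, "rx": 0, "ry": 0, "rz": 0}]'

```text
t: 20.9
position: [0.5379, 0.1661, 0.0503]
eef_rot: [-0.003, 0.093, 0.996, -0.003]
wrist_force: [-0.0, 0.6, -0.5]
finger_gap: 0.0685
```

Emit:
step_arm --steps '[{"claw": -1, "x": 0, "y": 0, "z": 0, "rx": 0, "ry": 0, "rz": 0}, {"claw": -1, "x": 0, "y": 0, "z": 0, "rx": 0, "ry": 0, "rz": 0}, {"claw": -1, "x": 0, "y": 0, "z": 0, "rx": 0, "ry": 0, "rz": 0}, {"claw": -1, "x": 0, "y": 0, "z": 0, "rx": 0, "ry": 0, "rz": 0}, {"claw": -1, "x": 0, "y": 0, "z": 0, "rx": 0, "ry": 0, "rz": 0}, {"claw": -1, "x": 0, "y": 0, "z": 0, "rx": 0, "ry": 0, "rz": 0}, {"claw": -1, "x": 0, "y": 0, "z": 0, "rx": 0, "ry": 0, "rz": 0}, {"claw": -1, "x": 0, "y": 0, "z": 0, "rx": 0, "ry": 0, "rz": 0}]' --squeeze 60

```text
t: 21.7
position: [0.5419, 0.1678, 0.0554]
eef_rot: [0.002, 0.092, 0.996, 0.0]
wrist_force: [2.2, -1.9, 6.2]
finger_gap: 0.0119
```

```bash
cat >> h.py <<'E'
def onplane(p,M,uv,z):
    K=np.array([[p['fx'],0,p['cx']],[0,p['fy'],p['cy']],[0,0,1.]])
    n=cv2.undistortPoints(np.array([[uv]],float),K,np.array(p['dist'],float))[0,0]
    d=M[:3,:3]@np.array([n[0],n[1],1]); return M[:3,3]+d*(z-M[2,3])/d[2]
E
python3 - <<'E'
from h import *
R=look(names=('pull_bar','index_mark'))
p,M=cap('wrist'); save(p,'w5.png')
o=env.get_obs(); T=rot(o['eef_rot']).as_matrix()
i=cv2.imread('pics/w4.png')
E
```

```text
{'t': np.float64(21.7), 'q': array([ 0.5867,  0.4733, -0.3542,  0.0024, -0.7402, -0.7736]), 'position': array([0.5419, 0.1678, 0.0554]), 'wrist_force': array([ 2.2389, -1.9306,  6.1699]), 'finger_gap': np.float64(0.0119)}
[[-0.983  0.184  0.004]
 [ 0.184  0.983  0.   ]
 [-0.003  0.001 -1.   ]]
wrist pull_bar 0.6 [0.5431 0.1721 0.0713]
wrist index_mark 0.86 [0.4972 0.1276 0.0661]
side pull_bar 0.65 [ 0.6561 -0.2451 -0.0036]
side index_mark 0.54 [0.4955 0.1274 0.0701]
top pull_bar 0.5 [0.5429 0.1715 0.074 ]
top index_mark 0.35 [0.4975 0.1276 0.0738]
world up in tool [-0.003  0.001 -1.   ]
```

View pics/w5.png

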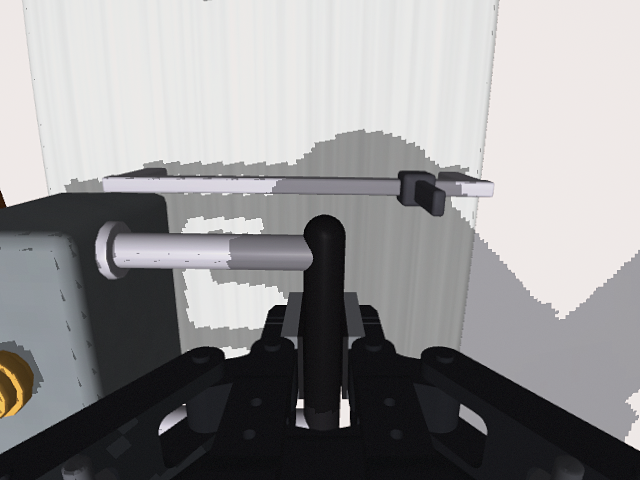

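The gripper holds the bar at column 324, and the fin's top is near (438,200). The networks put the fin 35–37 mm out. I'll pull 34 mm slowly and compare columns.

Emit:
step_arm --steps '[{"claw": -1, "x": 0.006, "y": 0, "z": 0, "rx": 0, "ry": 0, "rz": 0}, {"claw": -1, "x": 0.007, "y": 0, "z": 0, "rx": 0, "ry": 0, "rz": 0}, {"claw": -1, "x": 0.007, "y": 0, "z": 0, "rx": 0, "ry": 0, "rz": 0}, {"claw": -1, "x": 0.007, "y": 0, "z": 0, "rx": 0, "ry": 0, "rz": 0}, {"claw": -1, "x": 0.007, "y": 0, "z": 0, "rx": 0, "ry": 0, "rz": 0}, {"claw": -1, "x": 0, "y": 0, "z": 0, "rx": 0, "ry": 0, "rz": 0}, {"claw": -1, "x": 0, "y": 0, "z": 0, "rx": 0, "ry": 0, "rz": 0}]'

```text
t: 22.9
position: [0.5093, 0.1744, 0.0554]
eef_rot: [0.003, 0.092, 0.996, 0.001]
wrist_force: [6.0, -3.2, 4.6]
finger_gap: 0.0117
```

Run:
```python
from h import *
R=look(names=('pull_bar','index_mark','beaker','beaker_mouth'))
o=env.get_obs();T=rot(o['eef_rot']).as_matrix()
print('fin-bar tool',(T.T@(R['index_mark']-R['pull_bar'])).round(4))
p,M=cap('wrist'); q,N=cap('top'); f,_=cap('side')
c=np.zeros((480,800,3),np.uint8); c[:,:480]=p['color'][:,80:560]; c[:240,480:]=cv2.resize(q['color'][165:255,190:310],(320,240)); c[240:,480:]=cv2.resize(f['color'][180:270,250:370],(320,240))
cv2.imwrite('pics/w6.png',c[:,:,::-1])
```

```text
{'t': np.float64(22.9), 'q': array([ 0.6324,  0.4341, -0.4284,  0.0033, -0.7033, -0.8197]), 'position': array([0.5093, 0.1744, 0.0554]), 'wrist_force': array([ 6.0097, -3.1717,  4.6391]), 'finger_gap': np.float64(0.0117)}
[[-0.983  0.184  0.005]
 [ 0.184  0.983  0.001]
 [-0.005  0.002 -1.   ]]
wrist pull_bar 0.71 [0.5065 0.18   0.0698]
wrist index_mark 0.57 [0.4996 0.125  0.0641]
wrist beaker 0.36 [0.556  0.0952 0.0028]
side pull_bar 0.85 [0.5068 0.1761 0.073 ]
side index_mark 0.67 [0.5067 0.1811 0.067 ]
side beaker 0.42 [0.5104 0.178  0.069 ]
side beaker_mouth 0.93 [0.559  0.0084 0.068 ]
top pull_bar 0.87 [0.5125 0.1759 0.0729]
top index_mark 0.54 [0.4974 0.1252 0.0727]
top beaker 0.67 [0.5603 0.006  0.1417]
top beaker_mouth 0.89 [0.5614 0.0082 0.0723]
axis [ 0.264 -0.889 -0.374] in tool [-0.421 -0.826  0.374]
turn to upright, tool rotvec [-0.825  0.423  0.005]
world up in tool [-0.005  0.002 -1.   ]
fin-bar tool [-0.0023 -0.0514  0.0058]
```

View pics/w6.png

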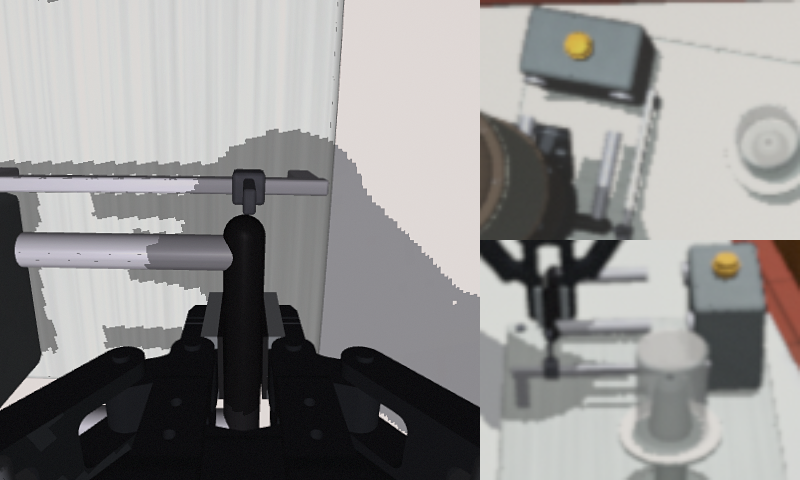

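The wrist view puts the bar's centre at column 244 and the fin at about 249 in the crop, roughly 2 mm short. The beaker still stands on the collar. I'll pull 2 mm more and hold.

Emit:
step_arm --steps '[{"claw": -1, "x": 0.002, "y": 0, "z": 0, "rx": 0, "ry": 0, "rz": 0}, {"claw": -1, "x": 0, "y": 0, "z": 0, "rx": 0, "ry": 0, "rz": 0}, {"claw": -1, "x": 0, "y": 0, "z": 0, "rx": 0, "ry": 0, "rz": 0}, {"claw": -1, "x": 0, "y": 0, "z": 0, "rx": 0, "ry": 0, "rz": 0}, {"claw": -1, "x": 0, "y": 0, "z": 0, "rx": 0, "ry": 0, "rz": 0}, {"claw": -1, "x": 0, "y": 0, "z": 0, "rx": 0, "ry": 0, "rz": 0}, {"claw": -1, "x": 0, "y": 0, "z": 0, "rx": 0, "ry": 0, "rz": 0}]'

```text
t: 24.5
position: [0.5077, 0.1747, 0.0554]
eef_rot: [0.003, 0.092, 0.996, 0.001]
wrist_force: [6.3, -3.3, 5.2]
finger_gap: 0.0118
```

Run:
```python
from h import *
o,T=report()
for c in ['wrist','top','side']:
    p,M=cap(c)
    F=[(n,find(p,M,n)[:1]) for n in ('pull_bar','index_mark','beaker_mouth','beaker','vial_white','vial_red','stopper')]
    print(c,F); b,i=F[0][1],F[1][1]
    if b and i: print('fin-bar tool',(T.T@(i[0][1]-b[0][1])).round(4))
    if c=='wrist': cv2.imwrite('pics/w7.png',cv2.resize(p['color'][140:320,200:460],None,fx=2,fy=2)[:,:,::-1])
```

```text
{'t': np.float64(24.5), 'q': array([ 0.6349,  0.4321, -0.4321,  0.0035, -0.7013, -0.8225]), 'position': array([0.5077, 0.1747, 0.0554]), 'wrist_force': array([ 6.2615, -3.2598,  5.1873]), 'finger_gap': np.float64(0.0118)}
[[-0.983  0.184  0.006]
 [ 0.184  0.983  0.001]
 [-0.005  0.002 -1.   ]]
wrist [('pull_bar', [(0.85, array([0.5077, 0.1809, 0.0726]))]), ('index_mark', [(0.56, array([0.4985, 0.1259, 0.0661]))]), ('beaker_mouth', []), ('beaker', [(0.21, array([0.5089, 0.1769, 0.0719]))]), ('vial_white', []), ('vial_red', [(0.33, array([0.5087, 0.1802, 0.0736]))]), ('stopper', [(0.64, array([0.508 , 0.1778, 0.0686]))])]
fin-bar tool [-0.001  -0.0558  0.0064]
top [('pull_bar', [(0.52, array([0.5088, 0.1781, 0.0739]))]), ('index_mark', [(0.53, array([0.4944, 0.1251, 0.0714]))]), ('beaker_mouth', [(0.97, array([0.5604, 0.0041, 0.0718]))]), ('beaker', [(0.94, array([0.5609, 0.005 , 0.1421]))]), ('vial_white', [(0.69, array([0.5589, 0.0055, 0.1394]))]), ('vial_red', [(0.65, array([ 0.6641, -0.2449,  0.0012]))]), ('stopper', [(0.56, array([ 0.6256, -0.1096,  0.    ]))])]
fin-bar tool [ 0.0044 -0.0547  0.0024]
side [('pull_bar', [(0.57, array([0.5064, 0.1806, 0.0718]))]), ('index_mark', [(0.6, array([0.4966, 0.1236, 0.0703]))]), ('beaker_mouth', [(0.72, array([0.5606, 0.008 , 0.0681]))]), ('beaker', [(0.61, array([0.5584, 0.0065, 0.139 ]))]), ('vial_white', [(0.57, array([ 0.6331, -0.1981, -0.0008]))]), ('vial_red', [(0.73, array([ 0.6572, -0.2453, -0.0013]))]), ('stopper', [(0.9, array([ 0.6218, -0.1121,  0.0043]))])]
fin-bar tool [-0.0008 -0.0578  0.0014]
```

View pics/w7.png

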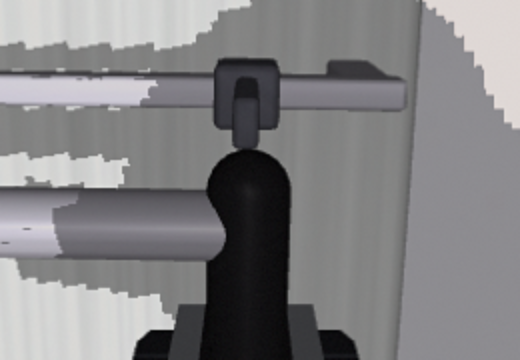

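The fin (column 246) and the bar (column 248) line up to within 1 mm. I'll hand in while holding.

Run:
```python
from h import *
print(env.finish_job())
```

```text
the job is handed in; nothing more can be done
None
```

I put the beaker upside down on the peg's collar and let go of it. I then pulled the valve handle out about 35 mm to the index fin and handed the job in while still gripping it, with about 29 s left on the clock. No verdict is reported, so these are my own last checks:

- **Beaker:** its mouth measured within about 3 mm of the peg centre and 2 mm of the collar top, upright to within a few degrees. The fingers were well clear of it.
- **Handle:** the close-up showed the bar and fin lined up to within 1 mm. The network readings of the gap along the slide were -1.0 mm (wrist), -0.8 mm (side) and +4.4 mm (top). The top view disagrees, but the gripper blocked part of it, so I trusted the close-up. The wrist force was about 7 N horizontally, with the gripper at 60 N.
- **Bystanders:** the two vials and the stopper measured where they started, within camera error. In the last top view the network reported the white vial at the beaker's position, which I took as a false detection because the side view had it in place.

Two things went off plan. The first two move calls were refused because rows need every field. The beaker also slipped about 5° in the grip, which I corrected before placing it.

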